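# Second paddle on the laundry hook

## Task

Take the blue lint paddle from its white caddy and hang it by its eye over the upturned tip of the hook that already carries the yellow scrubbing paddle, in front of it. With the blue paddle resting on the bar, slide the yellow one back with it until you clearly feel the sprung stop push back, about 5 N, and hold that for a second without shoving. Then let go, leaving both hanging straight and close together, with the yellow paddle never knocked off or touched by the fingers and nothing else on the counter disturbed.

Things in the scene. Friction and masses are not known exactly. Their poses are not given: they have to be found in the camera images.
- lint_paddle: Blue flat paddle, grey felt on both faces, 10 mm thick, 156 mm tall, upright in the caddy's slot. Origin: centre of bottom edge; x normal to its faces, y across, z up. Blade 60 wide x 70 tall; neck 42 wide with the eye (26 wide x 32 tall, z 78 to 110 mm, upper corners filled); grip tab above, 26 wide, to z 156. Grip the tab across its thickness, fingertips at z 128 mm or higher
- lint_eye (a point): Centre of the blue paddle's eye, 94 mm above its bottom edge; 12 mm below the bar's axis once hung. Fingertips kept 18 mm or more above the eye's top edge stay clear above the hook's tip and the yellow paddle. The paddle weighs about 80 g
- scrub_paddle: Yellow flat paddle with orange ribs, about 90 g, 12 mm thick, 66 mm wide, 107 mm tall, hanging on the hook by a same-sized eye and free to slide along the bar (under 1.5 N). Origin: centre of its bottom edge; x normal to its faces, towards the hook's tip; z up. Its top edge stands 11 mm above the bar's axis
- scrub_eye (a point): Centre of the yellow paddle's eye, 84 mm above its bottom edge, 12 mm below the bar's axis as it hangs
- stand: Fixed hook stand: dark base 130 x 130 x 14 mm (its centre 25 mm behind the origin), wooden post 175 mm tall, level steel bar of 8 mm diameter, axis 165 mm above the counter. Origin on the counter below the bar's root; x along the bar from post to tip, z up. Straight bar: x 0 to 68 mm; the tip turns up at x 68 to 76 mm. It bears up to 30 N
- hook_root (a point): Point on the bar's axis at the post's face; axes as the stand. A black 26 mm disc on the bar behind the yellow paddle is a sprung stop: its front lies anywhere 8 to 30 mm from here (not measured: feel for it) and yields towards the post up to 4 mm at 4 N per mm, from no force. More than 12 N on the yellow paddle is a harmful shove
- hook_tip (a point): Top of the upturned tip, 72 mm out from the root and 14 mm above the bar's axis
- caddy: Fixed white caddy, walls 55 mm tall, floor 5 mm thick; origin under the middle of the slot that holds the blue paddle, 13 mm wide along x and 64 mm long along y. On its -x side a bay with a small bottle (its top 90 mm above the counter)
- jug_yellow: Bystander: yellow detergent jug, 70 x 140 mm, 218 mm tall; origin under its middle
- jug_blue: Bystander: blue softener jug, 70 x 140 mm, 218 mm tall; origin under its middle
- powder_box: Bystander: blue powder box with a white band, 70 x 130 mm, 170 mm tall; origin under its middle
- coin_bowl: Bystander: white bowl, 90 mm wide, 40 mm tall; origin under its middle
- peg_jar: Bystander: jar, 72 mm wide, 100 mm tall; origin under its middle
- spray_can: Bystander: white can, 54 mm wide, 170 mm tall; origin under its middle
- stain_bottle: Bystander: small green bottle in the caddy's bay, 34 mm wide, 85 mm tall; origin under its middle
There are look-alikes about, which are no part of the job. What is shaped like the stand but orange is not meant. There is more than one size of the lint_paddle; the job needs the smaller.

How it is judged:
On the way, in this order (a step that is already met when the one before it is completed fails the run):
1. the blue paddle hangs round the bar behind the upturned tip, the yellow one behind it (x of lint_eye in the frame of hook_root between 0.012 and 0.066 m and y of lint_eye in the frame of hook_root between -0.014 and 0.014 m and z of lint_eye in the frame of hook_root between -0.02 and 0.013 m and x of lint_eye in the frame of scrub_paddle above 0.007 m), for 0.05 s.
2. resting down on the bar, the blue paddle presses the yellow one back against the sprung stop with at least 3 N for 0.3 s (contact force between lint_paddle and scrub_paddle above 3 N and x of lint_eye in the frame of hook_root between 0.012 and 0.066 m and y of lint_eye in the frame of hook_root between -0.014 and 0.014 m and z of lint_eye in the frame of hook_root between -0.02 and -0.006 m and x of scrub_eye in the frame of hook_root between 0.004 and 0.062 m and y of scrub_eye in the frame of hook_root between -0.014 and 0.014 m and z of scrub_eye in the frame of hook_root between -0.02 and -0.006 m), for 0.3 s.
At the end, for the whole second after the job is handed in: Both paddles hang at rest on the bar by their eyes (eye centres 6 to 20 mm below the bar's axis, within 14 mm sideways, tilted less than 0.2 rad), the blue one in front of the yellow one on the tip's side, its eye centre within 20 mm of the yellow one's and behind the upturned tip (x of lint_eye in the frame of hook_root between 0.012 and 0.066 m and y of lint_eye in the frame of hook_root between -0.014 and 0.014 m and z of lint_eye in the frame of hook_root between -0.02 and -0.006 m and x of scrub_eye in the frame of hook_root between 0.004 and 0.062 m and y of scrub_eye in the frame of hook_root between -0.014 and 0.014 m and z of scrub_eye in the frame of hook_root between -0.02 and -0.006 m and x of lint_eye in the frame of scrub_paddle above 0.007 m and distance between lint_eye and scrub_eye below 0.02 m and angle between each of lint_paddle, scrub_paddle's own z axis and vertical below 0.2 rad and linear speed of each of lint_paddle, scrub_paddle below 0.03 m/s); the robot touches nothing.
It fails at once if the blue paddle shoves the yellow one with more than 12 N (contact force between lint_paddle and scrub_paddle above 12 N).
It fails at once if the blue paddle presses on the hook stand with more than 30 N (contact force between lint_paddle and stand above 30 N).
It fails at once if the yellow paddle is lifted or knocked off the hook (its eye centre more than 30 mm below or 5 mm above the bar's axis) or touched by the fingers (z of scrub_eye in the frame of hook_root above 0.005 m or z of scrub_eye in the frame of hook_root below -0.03 m or contact force between the fingers and scrub_paddle above 1 N).
It fails at once if another thing on the counter is moved more than 30 mm (distance of any of jug_yellow, jug_blue, powder_box, coin_bowl, peg_jar, spray_can, stain_bottle from where it was at the start of the episode above 0.03 m).
It also fails if it takes over 72 s, if anything falls off the work surface, if the arm or the gripper's body presses on something with over 40 N, if the wrist force passes 120 N, or if a joint passes its speed limit or range.

## Robot

A 6-joint arm with a two-finger parallel gripper is mounted at the origin on the work surface. World frame = base frame: x ahead of the robot, y to its left, z up, the work surface at z = 0. Lengths are in m, angles in rad, forces in N, time in s.
With the tool pointing down it reaches from about 0.275 to 0.875 m from the base axis. Payload 12.5 kg.
Tool frame: the origin (TCP) lies midway between the tips of the shut fingers; the grasp point (between the pads) lies 19 mm behind it; z points along the fingers, y is the line along which they close (so a half turn about z gives the same grasp; the last joint's range is limited). The gripper opens to 85 mm and grips with 20 to 120 N. Pads are 22 mm wide; open, the fingers measure 114 mm over their backs; the gripper's body (76 mm by 85 mm) begins 54 mm behind the grasp point. The pads swing forward as they close: fully open they stand 13 mm farther back than shut.
Start: joints at [1.185, 0.351, 1.652, -0, 1.139, -0.085], TCP at [0.163, 0.525, 0.231] pointing down, gripper open.
Joint ranges: [-2.75, 2.75], [-0.79, 2.1], [0.01, 2.65], [-1.57, 4.71], [0.07, 3.14], [-2.87, 2.87]. Speed limits (rad/s): [2.22, 2.22, 2.79, 3.14, 3.14, 3.14].

## Interface

Orientations are given as a rotation vector (axis times angle).
In Python, from workcell import r, viewer, close_job gives the robot as it stands.
- The arm moves only by the tool drive_tool, never from a script. Its argument "moves" is one flat list of numbers, 7 for each row, row after row: the turn, a rotation vector about the world's x, y, z in units of 8 degrees (1.0 is 8 degrees), then the shift along the world's x, y, z in units of 30 mm (1.0 is 30 mm), then the gripper command: -1 is shut, 1 is fully open, values between are in proportion. In form: [ax, ay, az, x, y, z, fingers, ax, ay, az, x, y, z, fingers, ...]. A call has 1 to 5 rows; each row shifts and turns the commanded pose from where the row before left it; what a row does not reach is not made up. A row lasts 1/10 s, in which the tool goes at most 50 mm and 8.59 degrees, less where a joint would pass 70% of its speed; a pose out of reach is approached as far as the arm can. A call is refused whole if a number of a shift passes 1 or a number of a turn 1, either way. A call with a gripper value outside its range is refused whole. The fingers move at their own pace and stop on an object; "newtons" is the grip in N (left out, the last holds). Time passes only in rows, so rows that do not move let the fingers close. It gives the time, the measured TCP pose, the force, the opening and the grip force at its end, in the units of the state.
- r.state(): the state, without advancing time (a new reading comes with each control period).
- viewer.camera(name): name is "scene" or "top" or "wrist"; returns a dict with "frame" (384x512x3 uint8, blue, green, red), "vertical_fov" (degrees; the focal length in pixels is half the picture's height over the tangent of half this angle, whatever the lens; pixels are square), "cx", "cy" (the principal point, pixels), "dist_coeffs" ([k1, k2, p1, p2, k3] as OpenCV has them; the pictures are not rectified), "R" (3x3) and "t" (3): a world point X has camera coordinates R X + t; the wrist camera has in their place "tool_from_camera" (4x4, takes a point from camera to tool coordinates, whose origin is the TCP and whose axes are the flange's). Camera axes: x right, y down, z forward; pixel columns grow to the right and rows downward; lengths in m; the calibration is good to about 2 mm. A picture is of the moment at which its call begins: read the wrist's pose just before it. There is no depth.
- close_job(): hands the job in; it is judged then, once.
The state is a dict: "time": time; "joint_positions": joint angles; "qvel": joint speeds; "tau": joint torques, N m; "tcp_pos": TCP position; "ee_rot": TCP orientation; "ft_force": force on the tool from outside, world axes, zero at the start; "moment": the same for the moment, N m; "opening": opening from 0.0 (shut) to 1.0 (fully open); "grasp_force": force on a finger pad.
Only numpy, scipy, OpenCV 4.12 (cv2) and the standard library are available. Lean on these libraries where they do the work, as an engineer would, in place of code of your own. Each camera call takes 0.05 s, during which the arm holds its last target. There are 200 camera calls.

## Working session

There is one attempt and no reset: what is moved stays moved. The work goes in short steps, Python scripts to look and compute and a tool call to move; the robot and the scene stay as the last step left them, time stands still between calls to the robot, and variables do not carry over. Pictures are saved under pics/ and viewed, at most 10 in all, crops included, and the job is handed in when it is done.

Besides the shell and the picture viewer there is one more tool, called after ">>>" as name(argument=value, ...) on one line, values as JSON. drive_tool: Moves the arm, as the interface text tells. Its arguments: {"type":"object","properties":{"moves":{"type":"array"},"newtons":{"type":"number"}},"required":["moves"]}

```bash
mkdir -p pics; cat > h.py <<'E'
import numpy as np, cv2
from workcell import r, viewer, close_job
def grab(n, save=None):
    c=viewer.camera(n)
    if save: cv2.imwrite('pics/'+save,c['frame'])
    h,w=c['frame'].shape[:2]; f=h/2/np.tan(np.radians(c['vertical_fov'])/2)
    c['K']=np.array([[f,0,c['cx']],[0,f,c['cy']],[0,0,1.]])
    c['D']=np.array(c['dist_coeffs'],float)
    c.pop('frame') if 0 else None
    return c
def ext(c,state=None):
    if 'R' in c: return np.array(c['R']),np.array(c['t'])
    T=np.eye(4); T[:3,:3]=cv2.Rodrigues(np.array(state['ee_rot'],float))[0]; T[:3,3]=state['tcp_pos']
    M=np.linalg.inv(T@np.array(c['tool_from_camera'])); return M[:3,:3],M[:3,3]
def ray(c,R,t,uv):
    p=cv2.undistortPoints(np.array([[uv]],float),c['K'],c['D'])[0,0]
    return -R.T@t, R.T@np.array([p[0],p[1],1.])
def onz(c,R,t,uv,z):
    o,d=ray(c,R,t,uv); return o+d*(z-o[2])/d[2]
def proj(c,R,t,X):
    return cv2.projectPoints(np.atleast_2d(np.array(X,float)),cv2.Rodrigues(R)[0],t,c['K'],c['D'])[0][:,0]
def tri(rays):
    A=0;b=0
    for o,d in rays:
        d=d/np.linalg.norm(d);P=np.eye(3)-np.outer(d,d);A=A+P;b=b+P@o
    return np.linalg.solve(A,b)
E
python3 - <<'E'
from h import *
import pickle
s=r.state();print(s)
d={}
ims=[]
for n in ['scene','top','wrist']:
    c=grab(n); d[n]=c; ims.append(c['frame']); cv2.imwrite(f'pics/{n}0.png',c['frame'])
    R,t=ext(c,s); print(n,c['vertical_fov'],-R.T@t,R[2])
pickle.dump((s,d),open('c0.pkl','wb'))
E
```

```text
{'time': 0.0, 'joint_positions': array([ 1.18537845e+00,  3.51237725e-01,  1.65243464e+00, -2.09046105e-05,
        1.13907280e+00, -8.45786986e-02]), 'qvel': array([0.00112811, 0.00055731, 0.00078327, 0.00028841, 0.00025403,
       0.00017553]), 'tau': array([ 7.39093084e-04, -5.06119609e+01, -2.91401982e+01, -4.69749671e-05,
        4.55421454e-03,  1.39662276e-05]), 'tcp_pos': array([0.16282203, 0.52500199, 0.23075359]), 'ee_rot': array([-4.70725950e-01, -3.10587319e+00,  1.76740334e-03]), 'ft_force': array([ 0.89544885,  0.09275539, -1.0603625 ]), 'moment': array([-0.01955288,  0.01476935,  0.02021843]), 'grasp_force': 0.0, 'opening': 0.9996893299088825}
scene 42.69480578735694 [1.11532586 0.48793195 1.23124967] [-0.40398576 -0.36166201 -0.84023574]
top 54.11512318121868 [0.43418847 0.01783828 1.17395259] [ 0.10858613 -0.02760491 -0.99370369]
wrist 60.36275197523311 [0.08874491 0.54826849 0.37232467] [ 0.28838736 -0.0901635  -0.95325929]
```

View pics/scene0.png

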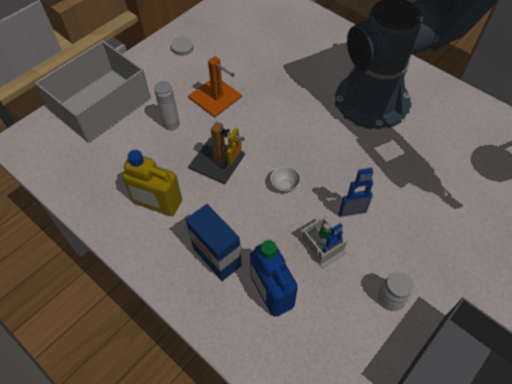

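View pics/top0.png

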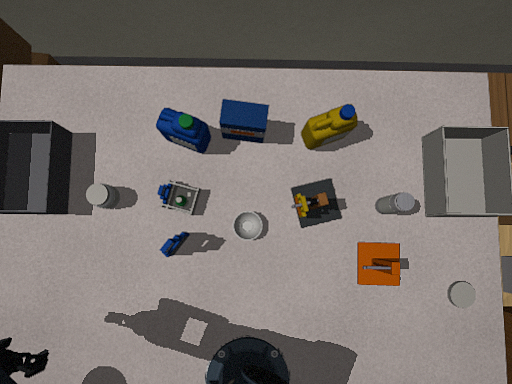

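Candidates for the lint paddle:
- In the caddy, scene (336,235) / top (165,192). It stands in the white caddy's slot, so it fits.
- Freestanding and larger, scene (357,193) / top (175,243). This is the look-alike.

Candidates for the stand:
- Dark base with the yellow paddle, scene (217,160) / top (316,203). This is the one meant.
- Orange, scene (215,95). This is the decoy.

I'll confirm both in an enlarged crop.

```bash
python3 - <<'E'
from h import *
import pickle
s,d=pickle.load(open('c0.pkl','rb'))
def crop(n,x,y,w=66.67,k=6):
    h=w*.75; M=np.array([[k,0,-k*x],[0,k,-k*y]],float)
    return cv2.warpAffine(d[n]['frame'],M,(400,300),flags=cv2.INTER_CUBIC)
a=np.vstack([np.hstack([crop('scene',300,208),crop('scene',187,115,k=6)]),np.hstack([crop('top',148,172),crop('top',285,175)])])
a=np.clip(a.astype(float)*1.4,0,255).astype(np.uint8)
cv2.imwrite('pics/crops.png',a)
E
```

```text
(no output)
```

View pics/crops.png

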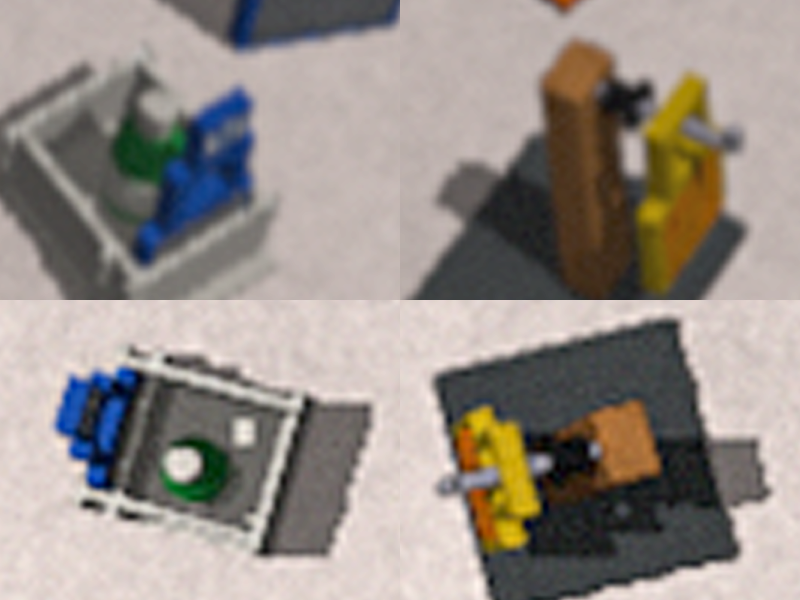

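The crops confirm the blue paddle in the caddy beside the green-bottle bay, and the dark stand with the yellow paddle and black stop. The tab top is at crop (62,404) in the top view and (222,106) in the scene view. The hook tip is at crop (445,485) in the top view and (735,138) in the scene view. Next I'll measure positions.

```bash
python3 - <<'E'
from h import *
import pickle
np.set_printoptions(precision=4,suppress=True)
s,d=pickle.load(open('c0.pkl','rb'))
T=d['top'];S=d['scene'];RT,tT=ext(T);RS,tS=ext(S)
org={'sc':(300,208,0,0),'ss':(187,115,400,0),'tc':(148,172,0,300),'ts':(285,175,400,300)}
def px(k,u,v): x,y,a,b=org[k]; return (x+(u-a)/6-.42*0,y+(v-b)/6)
def rayT(k,u,v): return ray(T,RT,tT,px(k,u,v))
def rayS(k,u,v): return ray(S,RS,tS,px(k,u,v))
def tz(k,u,v,z): return onz(T,RT,tT,px(k,u,v),z)
cs=np.array([tz('ts',*p,.014) for p in [(435,375),(678,322),(738,555)]]);print('base corners\n',cs, np.linalg.norm(cs[0]-cs[1]),np.linalg.norm(cs[1]-cs[2]))
ce=(cs[0]+cs[2])/2
ax=(cs[0]-cs[1]);yaw=np.arctan2(ax[1],ax[0]);ay=cs[1]-cs[2]; print('centre',ce,'yaw',yaw,np.arctan2(ay[1],ay[0])+np.pi/2)
print('tip by z',tz('ts',445,485,.176),'tri',tri([rayT('ts',445,485),rayS('ss',735,138)]))
print('post top',np.array([tz('ts',*p,.175) for p in [(592,412),(645,402),(660,468),(606,485)]]))
cc=np.array([tz('tc',*p,.055) for p in [(130,350),(305,400),(262,552)]]);print('caddy',cc,np.linalg.norm(cc[0]-cc[1]),np.linalg.norm(cc[1]-cc[2]),np.arctan2(*(cc[0]-cc[1])[[1,0]]),np.arctan2(*(cc[1]-cc[2])[[1,0]]))
print('tab z',tz('tc',64,404,.161),'tri',tri([rayT('tc',62,404),rayS('sc',222,108)]))
print('tab ends',tz('tc',70,375,.161),tz('tc',58,432,.161))
E
```

```text
base corners
 [[ 0.5758 -0.1322  0.014 ]
 [ 0.6048 -0.26    0.014 ]
 [ 0.4832 -0.2892  0.014 ]] 0.13102440263843426 0.12500227206662698
centre [ 0.5295 -0.2107  0.014 ] yaw 1.793896100742781 1.8061437594286631
tip by z [ 0.5067 -0.1154  0.176 ] tri [ 0.5075 -0.1168  0.1686]
post top [[ 0.54   -0.1819  0.175 ]
 [ 0.5447 -0.2059  0.175 ]
 [ 0.5151 -0.2122  0.175 ]
 [ 0.5073 -0.1877  0.175 ]]
caddy [[0.5894 0.2363 0.055 ]
 [0.565  0.1488 0.055 ]
 [0.4892 0.1684 0.055 ]] 0.09080469472608883 0.07828649092832214 1.2990048456852712 -0.25371966347170477
tab z [0.5499 0.2444 0.161 ] tri [0.5511 0.2431 0.1621]
tab ends [0.5631 0.2422 0.161 ] [0.5372 0.2467 0.161 ]
```

View pics/wrist0.png

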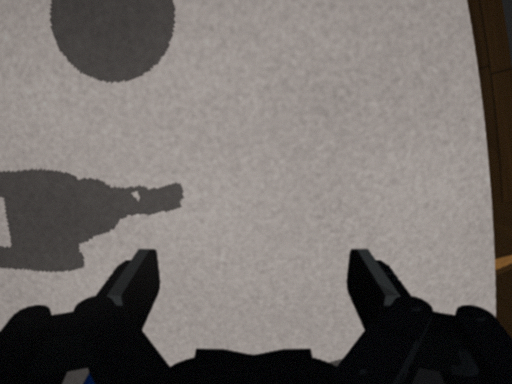

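The wrist view shows only empty counter and the open fingers. The measurements agree with each other:
- **Base:** side about 130 mm, yaw about 1.80.
- **Hook tip:** (0.507,-0.117).
- **Tab:** (0.550,0.244,0.161).

I'll move above the tab.

>>> drive_tool(moves=[0,0,0.3,0.86,-0.62,0.2,1,0,0,0,0.86,-0.62,0.2,1,0,0,0,0.86,-0.62,0.2,1,0,0,0,0.86,-0.62,0.2,1,0,0,0,0.86,-0.62,0.2,1], newtons=40)

```text
time: 0.65
tcp_pos: [0.2927, 0.4314, 0.2614]
ee_rot: [-0.405, -3.115, 0.0]
ft_force: [0.4, 0.7, -0.0]
opening: 1.0
grasp_force: 0.0
```

>>> drive_tool(moves=[0,0,0,0.86,-0.62,0,1,0,0,0,0.86,-0.62,0,1,0,0,0,0.86,-0.62,0,1,0,0,0,0.86,-0.62,0,1,0,0,0,0.86,-0.62,0,1])

```text
time: 1.15
tcp_pos: [0.4218, 0.3383, 0.2611]
ee_rot: [-0.406, -3.115, 0.0]
ft_force: [-0.2, 0.8, -0.2]
opening: 1.002
grasp_force: 0.0
```

>>> drive_tool(moves=[0,0,0,0.86,-0.62,0,1,0,0,0,0.86,-0.62,0,1,0,0,0,0.86,-0.62,0,1,0,0,0,0.6,-0.4,0,1,0,0,0,0,0,0,1])

```text
time: 1.65
tcp_pos: [0.5179, 0.2699, 0.2608]
ee_rot: [-0.409, -3.115, 0.001]
ft_force: [-1.1, 0.2, -0.5]
opening: 1.0
grasp_force: 0.0
```

```bash
python3 - <<'E'
from h import *
import pickle
s=r.state(); c=grab('wrist'); pickle.dump((s,c),open('c1.pkl','wb'))
cv2.imwrite('pics/w1.png',cv2.resize(c['frame'],(800,600),interpolation=cv2.INTER_CUBIC))
R,t=ext(c,s); print(s['tcp_pos'],proj(c,R,t,[[.55,.244,.161],[.5,.244,.2]])*800/512)
E
```

```text
[0.51790306 0.26992625 0.26075982] [[362.13868347 368.59547801]
 [322.99331144 303.29970679]]
```

View pics/w1.png

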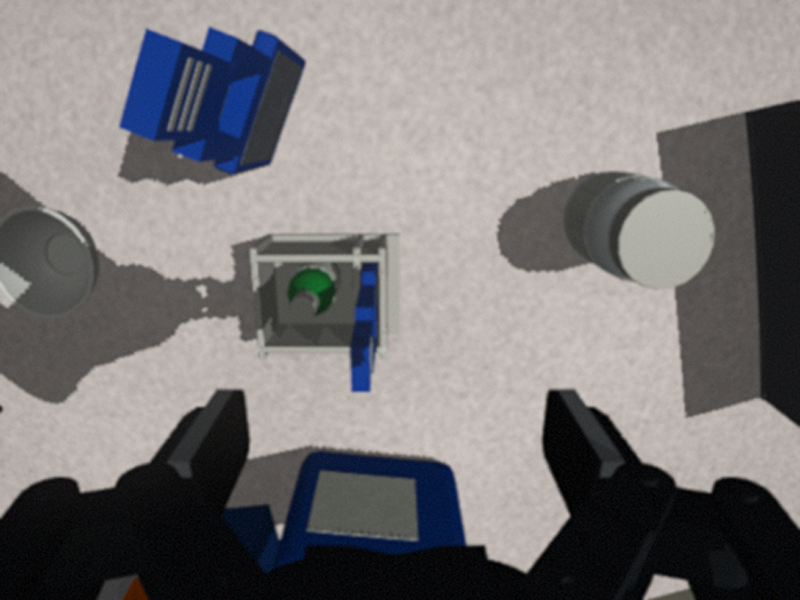

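The wrist view shows the paddle edge-on in the caddy slot, with the tab top centred at about (361,366). I predicted (362,369), so the position holds. The caddy edges are square to the picture, so yaw is right too. I'll check the jug clearances, then go down.

```bash
python3 - <<'E'
from h import *
import pickle
np.set_printoptions(precision=4,suppress=True)
s,d=pickle.load(open('c0.pkl','rb'));T=d['top'];RT,tT=ext(T)
for n,p,z in [('jugcap',(187,121),.218),('box near',(222,135),.17),('jug near R',(207,150),.1),('jugy cap',(348,111),.218),('can',(402,202),.17),('orange',(378,267),.17),('big tab',(182,236),.19)]: print(n,onz(T,RT,tT,p,z))
s,c=pickle.load(open('c1.pkl','rb'));R,t=ext(c,s)
print(onz(c,R,t,(361*.64,366*.64),.161), 'face edges',[onz(c,R,t,(u*.64,391*.64),.161)[:2] for u in (350,371)])
q=np.array([.5500,.2440,.135])-s['tcp_pos'];print(q/.03)
E
```

```text
jugcap [0.723  0.1641 0.218 ]
box near [0.6995 0.0754 0.17  ]
jug near R [0.6729 0.1222 0.1   ]
jugy cap [ 0.756 -0.259  0.218]
can [ 0.5196 -0.4153  0.17  ]
orange [ 0.3455 -0.3438  0.17  ]
big tab [0.4255 0.174  0.19  ]
[0.5484 0.2438 0.161 ] face edges [array([0.5608, 0.2343]), array([0.5636, 0.2449])]
[ 1.0699 -0.8642 -4.192 ]
```

>>> drive_tool(moves=[0,0,0,0.55,-0.45,0,1,0,0,0,0.5,-0.43,0,1,0,0,0,0,0,-1,1,0,0,0,0,0,-1,1,0,0,0,0,0,-1,1])

```text
time: 2.2
tcp_pos: [0.5478, 0.2451, 0.1703]
ee_rot: [0.405, 3.115, 0.0]
ft_force: [0.0, 0.0, 0.2]
opening: 1.0
grasp_force: 0.0
```

>>> drive_tool(moves=[0,0,0,0,0,-0.7,1,0,0,0,0,0,-0.48,1,0,0,0,0,0,0,1])

```text
time: 2.5
tcp_pos: [0.547, 0.2449, 0.1342]
ee_rot: [-0.405, -3.113, 0.002]
ft_force: [0.6, 0.2, -0.2]
opening: 1.001
grasp_force: 0.0
```

>>> drive_tool(moves=[0,0,0,0.07,-0.03,0,-0.5,0,0,0,0,0,0,-1,0,0,0,0,0,0,-1,0,0,0,0,0,0,-1,0,0,0,0,0,0,-1], newtons=60)

```text
time: 3.0
tcp_pos: [0.55, 0.2442, 0.1363]
ee_rot: [0.405, 3.115, 0.0]
ft_force: [0.8, 0.7, 0.0]
opening: 0.146
grasp_force: 0.0
```

>>> drive_tool(moves=[0,0,0,0,0,0,-1,0,0,0,0,0,0,-1,0,0,0,0,0,0,-1])

```text
time: 3.3
tcp_pos: [0.5501, 0.2442, 0.1364]
ee_rot: [0.405, 3.115, 0.0]
ft_force: [-0.1, -1.1, 5.4]
opening: 0.107
grasp_force: 59.6
```

Gripped at about 9–10 mm opening with 60 N. I'll lift it straight out, then carry it in front of the hook tip while turning about 28°.

>>> drive_tool(moves=[0,0,0,0,0,0.4,-1,0,0,0,0,0,0.6,-1,0,0,0,0,0,0.7,-1,0,0,0,0,0,0.7,-1,0,0,0,0,0,0.6,-1])

```text
time: 3.8
tcp_pos: [0.55, 0.2443, 0.2276]
ee_rot: [0.405, 3.115, 0.001]
ft_force: [0.4, 0.7, -0.6]
opening: 0.104
grasp_force: 58.7
```

>>> drive_tool(moves=[0,0,0.29,-0.15,-0.87,0,-1,0,0,0.29,-0.15,-0.87,0,-1,0,0,0.29,-0.15,-0.87,0,-1,0,0,0.29,-0.15,-0.87,0,-1,0,0,0.29,-0.15,-0.87,0,-1])

```text
time: 4.3
tcp_pos: [0.5271, 0.1128, 0.2264]
ee_rot: [0.086, 3.14, 0.0]
ft_force: [0.4, 0.0, -0.1]
opening: 0.1
grasp_force: 58.7
```

>>> drive_tool(moves=[0,0,0.29,-0.15,-0.87,0,-1,0,0,0.29,-0.15,-0.87,0,-1,0,0,0.29,-0.15,-0.87,0,-1,0,0,0.29,-0.15,-0.87,0,-1,0,0,0.29,-0.15,-0.87,0,-1])

```text
time: 4.8
tcp_pos: [0.5046, -0.0177, 0.2265]
ee_rot: [-0.232, 3.133, 0.0]
ft_force: [1.1, 0.1, -0.1]
opening: 0.103
grasp_force: 58.7
```

>>> drive_tool(moves=[0,0,0.29,-0.15,-0.87,0,-1,0,0,0.29,-0.15,-0.87,0,-1,0,0,0,0,0,0,-1,0,0,0,0,0,0,-1])

```text
time: 5.2
tcp_pos: [0.4959, -0.0691, 0.2263]
ee_rot: [-0.353, 3.121, 0.0]
ft_force: [-0.1, -0.6, -1.4]
opening: 0.104
grasp_force: 58.8
```

```bash
python3 - <<'E'
from h import *
import pickle
s=r.state(); d={n:grab(n) for n in ['wrist','scene','top']}; pickle.dump((s,d),open('c2.pkl','wb'))
print(s['tcp_pos'],s['ee_rot'],s['joint_positions'],s['ft_force'])
def crop(n,x,y,k=6):
    return cv2.warpAffine(d[n]['frame'],np.array([[k,0,-k*x],[0,k,-k*y]],float),(400,300),flags=cv2.INTER_CUBIC)
w=cv2.resize(d['wrist']['frame'],(400,300))
a=np.vstack([np.hstack([w,crop('scene',200,120,5)]),np.hstack([crop('top',260,172,6),crop('wrist',100,200,2)])])
cv2.imwrite('pics/c2.png',np.clip(a*1.3,0,255).astype(np.uint8))
E
```

```text
[ 0.49593657 -0.06908537  0.22629212] [-3.52974413e-01  3.12129535e+00  3.18753358e-04] [-2.31585059e-01  2.66824920e-01  1.78206793e+00  3.68195449e-04
  1.09238944e+00 -2.02776579e+00] [-0.06260149 -0.55397294 -1.41453283]
```

View pics/c2.png

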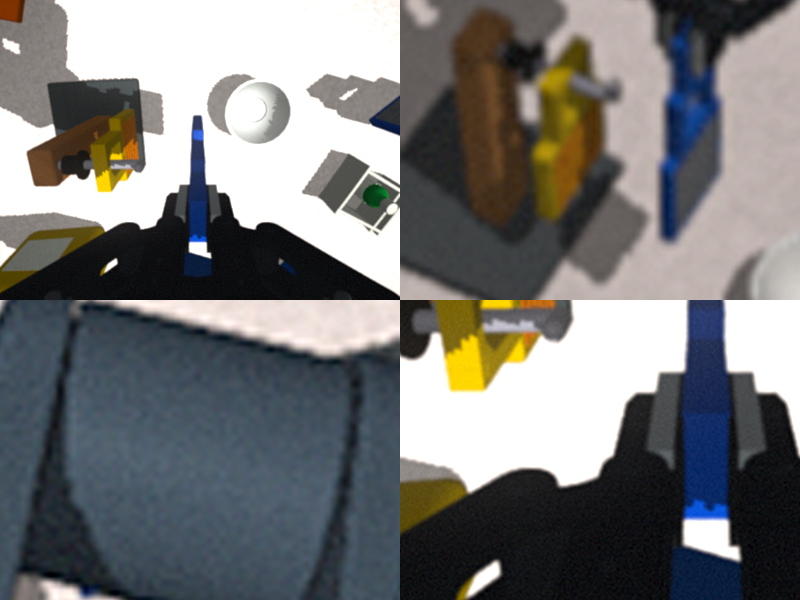

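The paddle is held straight, and the stand, yellow paddle and stop disc are all visible to its left. I'll take one enlarged wrist crop to measure the bar line and tip more precisely.

```bash
python3 - <<'E'
from h import *
import pickle
s,d=pickle.load(open('c2.pkl','rb'))
k=3;x,y=30,95
a=cv2.warpAffine(d['wrist']['frame'],np.array([[k,0,-k*x],[0,k,-k*y]],float),(800,600),flags=cv2.INTER_CUBIC)
cv2.imwrite('pics/c3.png',a)
E
```

```text
(no output)
```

View pics/c3.png

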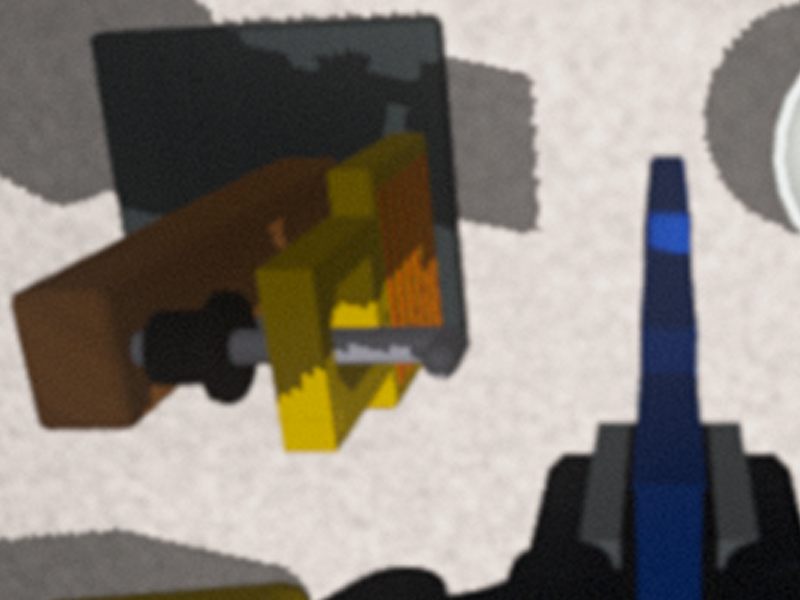

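```bash
python3 - <<'E'
from h import *
import pickle
np.set_printoptions(precision=4,suppress=True)
s,d=pickle.load(open('c2.pkl','rb'));c=d['wrist'];R,t=ext(c,s)
P=lambda u,v,z: onz(c,R,t,(30+u/3,95+v/3),z)
a,b=P(240,347,.165),P(375,347,.165);v=b-a;print('bar',a,b,'yaw',np.arctan2(v[1],v[0]))
print('root',P(138,348,.165),'tip',P(440,358,.178),'yaw tip-root',)
tp=P(440,358,.178)
ex=np.array([np.cos(1.803),np.sin(1.803)]);ey=np.array([-ex[1],ex[0]])
O=tp[:2]-.072*ex
print('origin from tip',O,'from base (.5238,-.1864)')
f=lambda p:((p[:2]-O)@ex,(p[:2]-O)@ey)
for n,q in [('root',(138,348,.165)),('bar1',(240,347,.165)),('bar2',(375,347,.165)),('discfront',(250,347,.165)),('discfront low',(232,402,.165)),('y back far',(257,268,.176)),('y back near',(285,450,.176)),('y front near',(338,450,.176)),('y front far',(320,266,.176)),('post L',(15,297,.175)),('post face',(120,292,.175)),('post face n',(132,428,.175)),('base fl',(440,18,.014)),('base fr',(467,340,.014))]: print(n,np.round(f(P(*q))[0]*1000,1),np.round(f(P(*q))[1]*1000,1))
tab=[P(635,488,.251),P(702,488,.251)];print('tab',[f(p) for p in tab]); print('tcp',f(s['tcp_pos']), 'tooly', 2*np.arctan2(s['ee_rot'][1],s['ee_rot'][0])-np.pi/2)
print('paddle bottom',[f(P(u,158,s['tcp_pos'][2]-.131)) for u in (652,683)])
print(proj(c,R,t,[[*(O+.072*ex),.179],[*(O+.072*ex),.161],[*O,.165]])*3-[90,285])
E
```

```text
bar [ 0.5188 -0.1618  0.165 ] [ 0.5117 -0.1317  0.165 ] yaw 1.8022103340808506
root [ 0.5246 -0.1853  0.165 ] tip [ 0.5051 -0.1152  0.178 ] yaw tip-root
origin from tip [ 0.5217 -0.1852] from base (.5238,-.1864)
root -0.8 -2.8
bar1 23.5 -2.5
bar2 54.4 -2.6
discfront 25.8 -2.5
discfront low 19.6 -16.0
y back far 34.8 19.1
y back near 35.3 -22.4
y front near 47.2 -22.3
y front far 48.2 19.5
post L -21.3 12.7
post face 3.4 13.8
post face n 0.2 -17.9
base fl 39.8 61.8
base fr 41.7 -58.2
tab [(np.float64(0.11496661571088683), np.float64(0.010493674911671462)), (np.float64(0.12387738268337137), np.float64(0.01044183974478697))]
tcp (np.float64(0.1189583571853986), np.float64(-0.0016527015667859891)) tooly 1.7960112795589667
paddle bottom [(np.float64(0.11489225683721342), np.float64(0.026359739958627892)), (np.float64(0.12350644052864082), np.float64(0.026308887949334128))]
[[438.944  359.8059]
 [456.6004 329.6492]
 [139.105  336.3962]]
```

Hook frame results:
- **Bar:** yaw 1.802, y about -2 mm.
- **Yellow paddle:** x 35–47.5 mm.
- **Stop:** front at about 25 mm.
- **Blue paddle:** x 119 mm, y about -2 to -3 mm.

The paddle can drop at x between 53 and 63 mm, so I'm aiming for 58. I'll lower it first, then thread it over the tip.

>>> drive_tool(moves=[0,0,0.04,0,0,-0.33,-1,0,0,0,0,0,-0.3,-1,0,0,0,0,0,0,-1])

```text
time: 5.65
tcp_pos: [0.4951, -0.0685, 0.2053]
ee_rot: [0.365, -3.118, -0.002]
ft_force: [0.5, -0.2, -0.9]
opening: 0.106
grasp_force: 58.8
```

>>> drive_tool(moves=[0,0,0,0.09,-0.4,0,-1,0,0,0,0.09,-0.4,0,-1,0,0,0,0.09,-0.39,0,-1,0,0,0,0,0,0,-1])

```text
time: 6.05
tcp_pos: [0.5045, -0.1065, 0.2071]
ee_rot: [-0.362, 3.12, -0.001]
ft_force: [-0.6, 0.3, -0.2]
opening: 0.102
grasp_force: 58.8
```

>>> drive_tool(moves=[0,0,0,0.06,-0.25,0,-1,0,0,0,0.06,-0.25,0,-1,0,0,0,0.05,-0.23,0,-1,0,0,0,0,0,0,-1])

```text
time: 6.45
tcp_pos: [0.5093, -0.1274, 0.207]
ee_rot: [-0.363, 3.12, -0.0]
ft_force: [0.1, 0.4, -0.1]
opening: 0.103
grasp_force: 58.7
```

```bash
python3 - <<'E'
from h import *
import pickle
s=r.state(); d={n:grab(n) for n in ['wrist','scene']}; pickle.dump((s,d),open('c4.pkl','wb'))
O=np.array([.5217,-.1852]);ex=np.array([np.cos(1.803),np.sin(1.803)]);ey=np.array([-ex[1],ex[0]]);q=s['tcp_pos'][:2]-O
print(s['tcp_pos'],q@ex,q@ey,s['ft_force'])
def crop(n,x,y,k):
    return cv2.warpAffine(d[n]['frame'],np.array([[k,0,-k*x],[0,k,-k*y]],float),(400,400),flags=cv2.INTER_CUBIC)
cv2.imwrite('pics/c4.png',np.hstack([crop('wrist',120,130,2.5),crop('scene',195,105,7)]))
E
```

```text
[ 0.50929836 -0.1273831   0.20698379] 0.059119089930493814 -0.0012361770305406496 [ 0.13735714  0.44758797 -0.1218184 ]
```

View pics/c4.png

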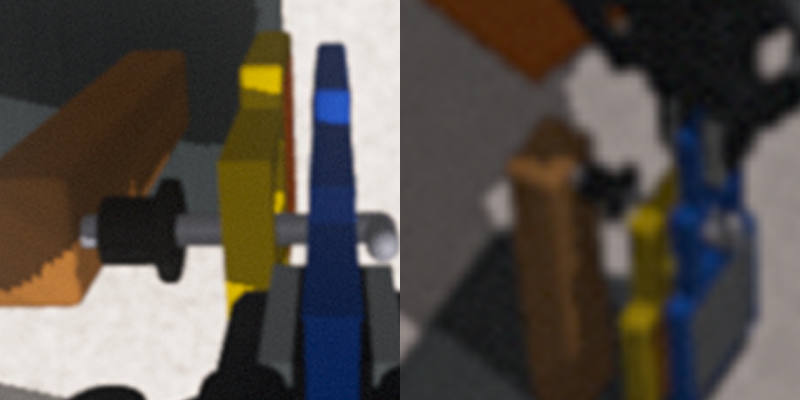

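The wrist view shows the bar passing through the eye, with the tip emerging in front at (378,240) and the yellow paddle behind with a gap. The scene view agrees. I'll lower it onto the bar.

>>> drive_tool(moves=[0,0,0,0,0,-0.2,-1,0,0,0,0,0,-0.17,-1,0,0,0,0,0,-0.07,-1,0,0,0,0,0,0,-1])

```text
time: 6.95
tcp_pos: [0.5089, -0.1264, 0.1933]
ee_rot: [0.365, -3.12, -0.001]
ft_force: [-0.1, 0.3, -0.3]
opening: 0.108
grasp_force: 58.8
```

>>> drive_tool(moves=[0,0,0,0,0,-0.04,-1,0,0,0,0,0,-0.03,-1,0,0,0,0,0,0,-1,0,0,0,0,0,0,-1])

```text
time: 7.35
tcp_pos: [0.5092, -0.1266, 0.1917]
ee_rot: [-0.364, 3.12, -0.0]
ft_force: [0.2, 0.2, -1.1]
opening: 0.104
grasp_force: 58.8
```

>>> drive_tool(moves=[0,0,0,0,0,-0.03,-1,0,0,0,0,0,0,-1,0,0,0,0,0,0,-1])

```text
time: 7.65
tcp_pos: [0.5091, -0.1266, 0.1908]
ee_rot: [-0.364, 3.12, 0.0]
ft_force: [0.2, -0.3, -0.8]
opening: 0.102
grasp_force: 58.8
```

>>> drive_tool(moves=[0,0,0,0,0,-0.02,-1,0,0,0,0,0,0,-1,0,0,0,0,0,0,-1])

```text
time: 7.95
tcp_pos: [0.5092, -0.1266, 0.1903]
ee_rot: [-0.364, 3.12, -0.0]
ft_force: [0.2, 0.2, 0.5]
opening: 0.106
grasp_force: 59.1
```

>>> drive_tool(moves=[0,0,0,0,0,-0.02,-1,0,0,0,0,0,0,-1,0,0,0,0,0,0,-1])

```text
time: 8.25
tcp_pos: [0.5092, -0.1267, 0.1901]
ee_rot: [-0.364, 3.12, -0.0]
ft_force: [-2.1, -0.3, 5.3]
opening: 0.101
grasp_force: 59.9
```

The paddle touched the bar at z≈0.1903, as predicted. I'll ease the downforce a little and start sliding back.

>>> drive_tool(moves=[0,0,0,0,0,0.01,-1,0,0,0,0.016,-0.065,0,-1,0,0,0,0.016,-0.065,0,-1,0,0,0,0,0,0,-1])

```text
time: 8.65
tcp_pos: [0.5104, -0.1308, 0.1901]
ee_rot: [-0.364, 3.12, -0.0]
ft_force: [0.2, 0.9, 4.2]
opening: 0.105
grasp_force: 59.6
```

>>> drive_tool(moves=[0,0,0,0.016,-0.065,0,-1,0,0,0,0.016,-0.065,0,-1,0,0,0,0,0,0,-1])

```text
time: 8.95
tcp_pos: [0.5113, -0.1346, 0.1901]
ee_rot: [-0.364, 3.12, -0.0]
ft_force: [-1.0, 1.2, 5.3]
opening: 0.104
grasp_force: 59.7
```

>>> drive_tool(moves=[0,0,0,0.016,-0.065,0,-1,0,0,0,0,0,0,-1])

```text
time: 9.15
tcp_pos: [0.5117, -0.1365, 0.1901]
ee_rot: [-0.364, 3.12, -0.0]
ft_force: [-0.5, 1.6, 5.6]
opening: 0.103
grasp_force: 59.7
```

>>> drive_tool(moves=[0,0,0,0,0,0.015,-1,0,0,0,0,0,0,-1])

```text
time: 9.35
tcp_pos: [0.5116, -0.1365, 0.1902]
ee_rot: [-0.364, 3.12, -0.0]
ft_force: [0.8, 0.4, 1.9]
opening: 0.108
grasp_force: 59.1
```

>>> drive_tool(moves=[0,0,0,0.012,-0.05,0,-1,0,0,0,0,0,0,-1])

```text
time: 9.55
tcp_pos: [0.5119, -0.138, 0.1902]
ee_rot: [0.364, -3.12, -0.0]
ft_force: [0.6, 1.3, 2.0]
opening: 0.104
grasp_force: 59.2
```

>>> drive_tool(moves=[0,0,0,0.012,-0.05,0,-1,0,0,0,0,0,0,-1])

```text
time: 9.75
tcp_pos: [0.5122, -0.1395, 0.1902]
ee_rot: [0.364, -3.12, 0.0]
ft_force: [-0.6, 0.9, 1.4]
opening: 0.102
grasp_force: 59.1
```

>>> drive_tool(moves=[0,0,0,0.012,-0.05,0,-1,0,0,0,0,0,0,-1])

```text
time: 9.95
tcp_pos: [0.5126, -0.141, 0.1903]
ee_rot: [0.364, -3.12, 0.0]
ft_force: [-0.7, 0.9, 0.3]
opening: 0.101
grasp_force: 59.0
```

>>> drive_tool(moves=[0,0,0,0.009,-0.035,0,-1,0,0,0,0,0,0,-1])

```text
time: 10.15
tcp_pos: [0.5129, -0.142, 0.1903]
ee_rot: [0.364, -3.12, 0.0]
ft_force: [-0.5, 0.5, 1.4]
opening: 0.101
grasp_force: 59.0
```

>>> drive_tool(moves=[0,0,0,0.009,-0.035,0,-1,0,0,0,0,0,0,-1])

```text
time: 10.35
tcp_pos: [0.5132, -0.1431, 0.1903]
ee_rot: [0.364, -3.12, 0.0]
ft_force: [0.5, 0.3, 0.0]
opening: 0.105
grasp_force: 58.9
```

>>> drive_tool(moves=[0,0,0,0.009,-0.035,0,-1,0,0,0,0,0,0,-1])

```text
time: 10.55
tcp_pos: [0.5134, -0.1441, 0.1903]
ee_rot: [0.364, -3.12, 0.0]
ft_force: [-0.3, 0.3, -0.3]
opening: 0.104
grasp_force: 58.9
```

>>> drive_tool(moves=[0,0,0,0.009,-0.035,0,-1,0,0,0,0,0,0,-1])

```text
time: 10.75
tcp_pos: [0.5137, -0.1452, 0.1903]
ee_rot: [0.364, -3.12, 0.0]
ft_force: [0.2, -0.6, 0.1]
opening: 0.104
grasp_force: 58.8
```

>>> drive_tool(moves=[0,0,0,0.009,-0.035,0,-1,0,0,0,0,0,0,-1])

```text
time: 10.95
tcp_pos: [0.514, -0.1462, 0.1903]
ee_rot: [0.365, -3.12, 0.0]
ft_force: [0.7, 0.0, -0.4]
opening: 0.104
grasp_force: 58.8
```

>>> drive_tool(moves=[0,0,0,0.006,-0.025,0,-1,0,0,0,0,0,0,-1])

```text
time: 11.15
tcp_pos: [0.5142, -0.1469, 0.1903]
ee_rot: [-0.364, 3.12, 0.0]
ft_force: [0.9, -0.5, -0.6]
opening: 0.105
grasp_force: 58.8
```

>>> drive_tool(moves=[0,0,0,0.006,-0.025,0,-1,0,0,0,0,0,0,-1])

```text
time: 11.35
tcp_pos: [0.5143, -0.1475, 0.1903]
ee_rot: [0.365, -3.12, -0.001]
ft_force: [0.8, 2.8, -0.3]
opening: 0.102
grasp_force: 59.0
```

The force is rising, so I've reached the stop. I'll use finer steps from here.

>>> drive_tool(moves=[0,0,0,0.002,-0.01,0,-1,0,0,0,0,0,0,-1])

```text
time: 11.55
tcp_pos: [0.5143, -0.1477, 0.1903]
ee_rot: [0.364, -3.12, -0.001]
ft_force: [-1.1, 2.9, 0.2]
opening: 0.102
grasp_force: 59.0
```

>>> drive_tool(moves=[0,0,0,0.002,-0.01,0,-1,0,0,0,0,0,0,-1])

```text
time: 11.75
tcp_pos: [0.5144, -0.148, 0.1903]
ee_rot: [0.365, -3.12, -0.001]
ft_force: [-1.3, 4.5, 1.8]
opening: 0.102
grasp_force: 59.1
```

>>> drive_tool(moves=[0,0,0,0.001,-0.006,0,-1,0,0,0,0,0,0,-1,0,0,0,0,0,0,-1,0,0,0,0,0,0,-1])

```text
time: 12.15
tcp_pos: [0.5144, -0.1482, 0.1903]
ee_rot: [0.365, -3.12, -0.001]
ft_force: [-1.3, 3.6, 1.5]
opening: 0.105
grasp_force: 59.1
```

>>> drive_tool(moves=[0,0,0,0,0,0,-1,0,0,0,0,0,0,-1,0,0,0,0,0,0,-1,0,0,0,0,0,0,-1,0,0,0,0,0,0,-1])

```text
time: 12.65
tcp_pos: [0.5144, -0.1482, 0.1903]
ee_rot: [0.365, -3.12, -0.001]
ft_force: [-0.6, 5.7, 0.8]
opening: 0.103
grasp_force: 59.1
```

>>> drive_tool(moves=[0,0,0,0,0,0,-1,0,0,0,0,0,0,-1,0,0,0,0,0,0,-1,0,0,0,0,0,0,-1,0,0,0,0,0,0,-1])

```text
time: 13.15
tcp_pos: [0.5144, -0.1482, 0.1903]
ee_rot: [0.364, -3.12, -0.001]
ft_force: [-0.9, 5.5, 1.6]
opening: 0.104
grasp_force: 59.1
```

Held at about 5 N for well over a second. I'll back off 1.3 mm to unload the spring so that it won't kick the paddles, then open.

>>> drive_tool(moves=[0,0,0,-0.003,0.014,0,-1,0,0,0,-0.004,0.014,0,-1,0,0,0,-0.003,0.014,0,-1,0,0,0,0,0,0,-1])

```text
time: 13.55
tcp_pos: [0.5142, -0.1473, 0.1903]
ee_rot: [-0.364, 3.12, -0.001]
ft_force: [-0.5, 1.0, -1.4]
opening: 0.104
grasp_force: 58.8
```

>>> drive_tool(moves=[0,0,0,0,0,0,-0.7,0,0,0,0,0,0,-0.6,0,0,0,0,0,0,-0.4,0,0,0,0,0,0,-0.2,0,0,0,0,0,0,-0.2])

```text
time: 14.05
tcp_pos: [0.5142, -0.1472, 0.1904]
ee_rot: [-0.364, 3.12, -0.0]
ft_force: [-0.3, 0.1, -0.1]
opening: 0.402
grasp_force: 0.0
```

```bash
python3 - <<'E'
from h import *
s=r.state(); d={n:grab(n) for n in ['wrist','scene']}
print(s['opening'],s['ft_force'])
def crop(n,x,y,k):
    return cv2.warpAffine(d[n]['frame'],np.array([[k,0,-k*x],[0,k,-k*y]],float),(400,400),flags=cv2.INTER_CUBIC)
cv2.imwrite('pics/c5.png',np.hstack([crop('wrist',140,130,2),crop('scene',195,105,7)]))
E
```

```text
0.4015991923619292 [-0.27279488  0.11544575 -0.13168306]
```

View pics/c5.png

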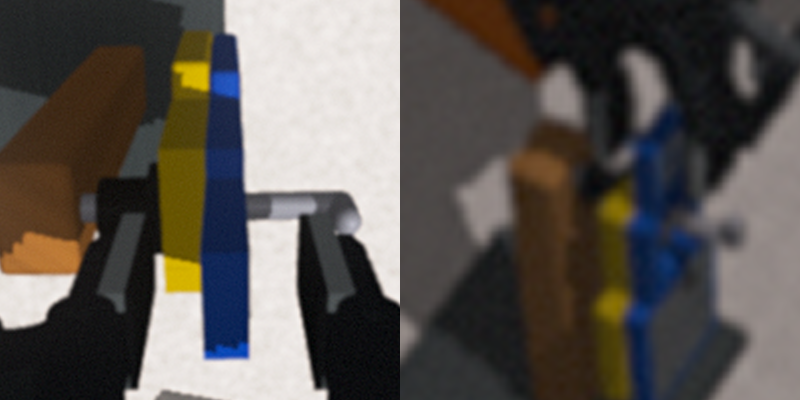

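Both paddles hang straight and face to face, with the fingers clear on each side (grasp force 0). I'll lift straight up.

>>> drive_tool(moves=[0,0,0,0,0,0.3,-0.2,0,0,0,0,0,0.5,-0.2,0,0,0,0,0,0.8,-0.2,0,0,0,0,0,1,-0.2,0,0,0,0,0,1,-0.2])

```text
time: 14.65
tcp_pos: [0.514, -0.1471, 0.3001]
ee_rot: [-0.365, 3.12, -0.0]
ft_force: [1.1, -0.5, -0.1]
opening: 0.402
grasp_force: 0.0
```

>>> drive_tool(moves=[0,0,0,0,0,0.5,-0.2,0,0,0,0,0,0,-0.2,0,0,0,0,0,0,-0.2,0,0,0,0,0,0,-0.2,0,0,0,0,0,0,-0.2])

```text
time: 15.15
tcp_pos: [0.5139, -0.147, 0.3124]
ee_rot: [0.364, -3.119, -0.001]
ft_force: [-0.2, -0.4, -0.7]
opening: 0.401
grasp_force: 0.0
```

```bash
python3 - <<'E'
from h import *
s=r.state(); d={n:grab(n) for n in ['wrist','scene']}
print(s['tcp_pos'],s['ft_force'])
def crop(n,x,y,k):
    return cv2.warpAffine(d[n]['frame'],np.array([[k,0,-k*x],[0,k,-k*y]],float),(400,400),flags=cv2.INTER_CUBIC)
cv2.imwrite('pics/c6.png',np.hstack([crop('wrist',120,100,1.8),crop('scene',195,105,7)]))
E
```

```text
[ 0.51387925 -0.14701131  0.31237018] [-0.21643308 -0.41403712 -0.7374722 ]
```

View pics/c6.png

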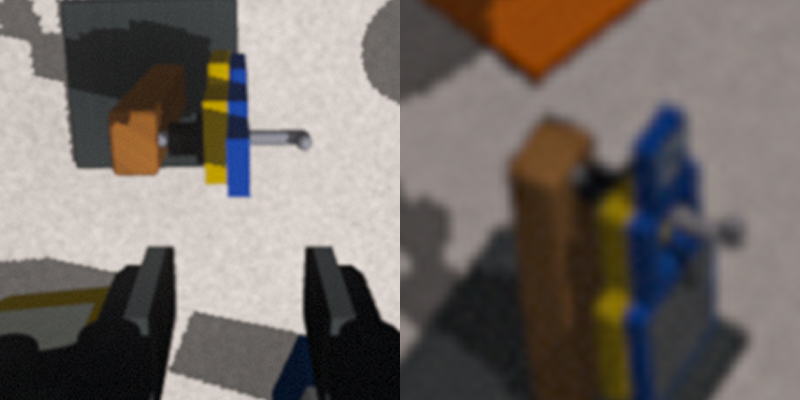

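Both paddles hang straight and close together on the bar, blue in front, and the gripper is clear above. I'll hand it in.

```bash
python3 -c "
from workcell import close_job
print(close_job())"
```

```text
the job is handed in; nothing more can be done
None
```

The job is handed in, with no verdict shown: the blue lint paddle hangs in front of the yellow one, which I slid back to the sprung stop and held there at about 5 N for over a second, and the last picture shows both straight and close together.

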